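# Put the sanding block away and shut the double-leaf tool chest

## Task

Put the hand sanding block into the open tool chest, standing flat on its sole on the chest floor, and let go of it. Then shut the chest: the leaf with the rebated edge fully down first, while the flanged leaf is still standing open, and the flanged leaf last, fully down so that its flange laps over the rebate. Leave the tin, the carton and the wood offcut where they stand.

Things in the scene. Friction and masses are not known exactly. Their poses are not given: they have to be found in the camera images.
- chest: Fixed open brown wooden tool chest below a rod shelf, one unit. Origin: centre of its underside, on the bench; x away from the robot, y to its left, z up (all mm here are in this frame). 200 (x) by 290 (y) by 75 high, walls 9, inner floor 9 above the bench; front wall at x = -100. Two leaves hinged on the left and right rims close over the top.
- shelf_front (a point): Middle of the front rod of the shelf over the chest. Four 12 mm steel rods along y (y -210 to 210), height 380, x = -130, -57, 16, 89; side bars y = +-210, x -140 to 180; 22 mm posts at x = 180, y = +-210. Front and sides open below: an upright gripper cannot get in, so reach in from the front under the rods, leaning forward 30 to 50 degrees.
- rebated_leaf (a joint): Hinge angle (rad) of the left (+y) leaf: 0 shut flat on the rim, 1.57 upright, more leaning outward, at most 2.05. Hinge line along chest x at y = 145, height 75. Stiff friction hinge (0.45 N m): it stays at any angle, neither falls nor springs; pushing near its free edge takes 2 to 7 N. If the flanged leaf is shut it cannot go fully down.
- flanged_leaf (a joint): Hinge angle (rad) of the right (-y) leaf: 0 shut flat, 1.57 upright, more leaning outward, at most 2.05. Hinge line along chest x at y = -145, height 75. The same stiff friction hinge.
- rebated_edge (a point): Middle of the rebated leaf's free edge (tongue tip, 157 from the hinge line), at its inner face. White-laminated board, 200 along the hinge. Shut, its full 14 mm thickness (height 75 to 89) runs from the hinge to chest y = 12; a thin tongue (height 75 to 81), the rebate, runs on to y = -12.
- flanged_edge (a point): Middle of the flanged leaf's free edge (flange tip, 153 from the hinge line), at its outer face. White-laminated board, 200 along the hinge. Shut, its full 14 mm thickness (height 75 to 89) runs from the hinge to chest y = -15; a 6 mm flange flush with its outer face (height 83 to 89) runs on to y = 8, over the other leaf's tongue.
- sander: Loose wooden hand sanding block, about 0.3 kg, on the bench to the left or right in front of the chest. Cork-soled base 110 (x) by 60 (y) by 18 high, with a grip rib on top 90 long (x), 24 wide (y), from height 18 to 60, centred. Origin: centre of the underside; x along the rib. Pinch the rib across its 24 mm width, fingers above the base. It must end in the chest, flat on its sole, any yaw.
- tin: Bystander: upright tin can, 84 across, 100 high, on the other side from the sander. Origin: centre of its underside.
- carton: Bystander: closed cardboard box 130 by 100 by 70 high, to the left of the chest. Origin: centre of its underside.
- offcut: Bystander: wood offcut 160 by 50 by 35 high, lying to the right of the chest. Origin: centre of its underside.
Not all that is in view belongs to the job. Of the things that look like the sander, the middle-sized one is meant.

How it is judged:
On the way, in this order (a step that is already met when the one before it is completed fails the run):
1. the sanding block stands flat on the chest floor, let go, with both leaves still open (x of sander in the frame of chest between -0.075 and 0.075 m and y of sander in the frame of chest between -0.12 and 0.12 m and z of sander in the frame of chest below 0.022 m and angle between sander's own z axis and vertical below 0.15 rad and contact force between the fingers and sander below 0.1 N and value of joint each of rebated_leaf, flanged_leaf above 0.5 rad), for 0.2 s.
2. the rebated leaf is shut (within 0.04 rad) while the flanged leaf is still open (over 0.5 rad) (value of joint rebated_leaf below 0.04 rad and value of joint flanged_leaf above 0.5 rad), for 0.2 s.
3. the flanged leaf is shut (within 0.04 rad), lapping over the shut rebated leaf (value of joint each of flanged_leaf, rebated_leaf below 0.04 rad), for 0.2 s.
At the end, for the whole second after the job is handed in: Both leaves are shut to within 0.04 rad, the flange lapping over the rebate, and the sanding block is at rest in the chest, on its sole (tilt under 0.15 rad) (all of step 3 and x of sander in the frame of chest between -0.075 and 0.075 m and y of sander in the frame of chest between -0.12 and 0.12 m and z of sander in the frame of chest below 0.022 m and angle between sander's own z axis and vertical below 0.15 rad and linear speed of sander below 0.02 m/s); the robot touches nothing.
It fails at once if the tin is shifted more than 25 mm or tipped (distance of tin from where it was at the start of the episode above 0.025 m or angle between tin's own z axis and vertical above 0.3 rad).
It fails at once if the carton is shifted more than 25 mm or tipped (distance of carton from where it was at the start of the episode above 0.025 m or angle between carton's own z axis and vertical above 0.3 rad).
It fails at once if the offcut is shifted more than 25 mm or tipped (distance of offcut from where it was at the start of the episode above 0.025 m or angle between offcut's own z axis and vertical above 0.3 rad).
It also fails if it takes over 72 s, if anything falls off the work surface, if the arm or the gripper's body presses on something with over 40 N, if the wrist force passes 120 N, or if a joint passes its speed limit or range.

## Robot

A 6-joint arm with a two-finger parallel gripper is mounted at the origin on the work surface. World frame = base frame: x ahead of the robot, y to its left, z up, the work surface at z = 0. Lengths are in m, angles in rad, forces in N, time in s.
With the tool pointing down it reaches from about 0.25 to 0.775 m from the base axis. Payload 4 kg.
Tool frame: the origin (TCP) lies midway between the tips of the shut fingers; the grasp point (between the pads) lies 19 mm behind it; x points along the fingers, y is the direction in which the jaws open and shut, and the axes are right-handed (so a half turn about x gives the same grasp; the last joint's range is limited). The gripper opens to 85 mm and grips with 20 to 120 N. Pads are 22 mm wide; open, the fingers measure 114 mm over their backs; the gripper's body (76 mm by 85 mm) begins 54 mm behind the grasp point. The pads swing forward as they close: fully open they stand 13 mm farther back than shut.
Start: joints at [-1.259, 0.087, 1.371, -0, 1.684, -0.103], TCP at [0.222, -0.503, 0.231] pointing down, gripper open.
Joint ranges: [-3.1, 3.1], [-0.76, 2.03], [0.27, 2.55], [-1.08, 4.22], [0.17, 2.65], [-2.57, 2.57]. Speed limits (rad/s): [2.79, 2.79, 3.14, 3.14, 3.14, 3.14].

## Interface

Orientations are given as a rotation vector (axis times angle).
In Python, from bench import robot, imaging gives the robot as it stands. The module is installed in compiled form; this text tells all that it offers.
- The arm moves only by the shell command python3 -m creep 'ROWS' [FORCE]. ROWS is JSON, a list of rows, each an object of numbers: "claw": the closure, from -1 (fully open) to 1 (shut), so that 0 is half open; "dx", "dy", "dz": the shift along the tool's x, y, z in cm; "rx", "ry", "rz": the turn, a rotation vector about the tool's x, y, z in rad. A call has exactly 10 rows; each row is the pose to reach, as a shift and turn from the pose measured when the call began, along the tool's axes at that moment; what a row does not reach only later rows make up. A row lasts 1/8 s, in which the tool goes at most 62.5 mm and 10.7 degrees, less where a joint would pass 70% of its speed; a pose out of reach is approached as far as the arm can. A call with a gripper value outside its range is refused whole. The fingers move at their own pace and stop on an object; FORCE is the grip in N (left out, the last holds). Time passes only in rows, so rows that repeat a pose let the fingers close, or fill a call up. It gives the time, the measured TCP pose, the force and the opening at its end, in the units of the state.
- robot.get_obs(): the state, without advancing time (a new reading comes with each control period).
- imaging.grab_frame(name): name is "scene" or "top"; returns (picture, depth): 384x512x3 uint8, red, green, blue; 384x512 float32, m along the optical axis (not along the pixel's ray), 0 where there is no reading.
- imaging.camera_model(name): a dict with "fx", "fy", "cx", "cy" (pixels), "k1" (the pictures are not rectified: a ray, as slopes to the right and down, at radius r is drawn at 1 + k1 r^2 times it, then the intrinsics apply), "R" (3x3) and "t" (3): a world point X has camera coordinates R X + t. Camera axes: x right, y down, z forward; pixel columns grow to the right and rows downward; lengths in m; the calibration is good to about 2 mm. A picture is of the moment at which its call begins. camera_model takes no time and is no camera call.
- robot.close_job(): hands the job in, once; it reports no verdict.
The state is a dict: "clock": time; "joint_positions": joint angles; "joint_vel": joint speeds; "effort": joint torques, N m; "position": TCP position; "tool_rot": TCP orientation; "ft_force": force on the tool from outside, world axes, zero at the start; "torque": the same for the moment, N m; "grip_width": opening from 0.0 (shut) to 1.0 (fully open).
Only numpy, scipy, OpenCV 4.12 (cv2) and the standard library are available. Lean on these libraries where they do the work, as an engineer would, in place of code of your own. Each camera call takes 0.05 s, during which the arm holds its last target. There are 200 camera calls.

## Working session

There is one attempt and no reset: what is moved stays moved. The work goes in short steps, Python scripts to look and compute and a shell command to move; the robot and the scene stay as the last step left them, time stands still between calls to the robot, and variables do not carry over. Pictures are saved under pics/ and viewed, about 8 in all and at most 12, crops included, and the job is handed in when it is done.

```bash
mkdir -p pics; cat > h.py <<'E'
import numpy as np, cv2
from scipy.spatial.transform import Rotation as Rn
from bench import robot, imaging
def grab(name, save=None):
    p,d=imaging.grab_frame(name); np.savez(f'{name}.npz',p=p,d=d)
    if save: cv2.imwrite(f'pics/{save}.png',cv2.cvtColor(p,cv2.COLOR_RGB2BGR))
    return p,d
def load(name):
    z=np.load(f'{name}.npz'); return z['p'],z['d']
def cloud(name,d):
    m=imaging.camera_model(name); v,u=np.mgrid[:384,:512].astype(float)
    K=np.array([[m['fx'],0,m['cx']],[0,m['fy'],m['cy']],[0,0,1.]])
    n=cv2.undistortPoints(np.stack([u.ravel(),v.ravel()],1)[:,None],K,np.array([m['k1'],0,0,0.]))[:,0].reshape(384,512,2)
    X=np.dstack([n[...,0]*d,n[...,1]*d,d]); W=(X-np.array(m['t']).reshape(3))@np.array(m['R'])
    W[d==0]=np.nan; return W
def rows(target, Rt=None):
    """shift (cm) and turn (rad) in tool axes to reach target pose"""
    o=robot.get_obs(); R=Rn.from_rotvec(o['tool_rot']); 
    s=R.inv().apply(np.array(target)-o['position'])*100
    t=(R.inv()*Rt).as_rotvec() if Rt is not None else np.zeros(3)
    print('d',s.round(2),'r',t.round(3),'deg',np.degrees(np.linalg.norm(t)).round(1))
E
python3 - <<'E'
from h import *
a,_=grab('scene'); b,_=grab('top')
cv2.imwrite('pics/a.png',cv2.cvtColor(a,cv2.COLOR_RGB2BGR));cv2.imwrite('pics/b.png',cv2.cvtColor(b,cv2.COLOR_RGB2BGR))
o=robot.get_obs();print(o); print(Rn.from_rotvec(o['tool_rot']).as_matrix().round(3))
for n in('scene','top'):
    m=imaging.camera_model(n); print(n,-np.array(m['R']).T@np.array(m['t']))
E
```

```text
{'clock': 0.1, 'joint_positions': array([-1.25909270e+00,  8.79304069e-02,  1.37214834e+00, -3.24766995e-05,
        1.68359260e+00, -1.03095236e-01]), 'joint_vel': array([ 0.00154197, -0.00092657, -0.00522496,  0.00058997, -0.00061178,
       -0.00171153]), 'effort': array([ 2.22500174e-03, -3.53015220e+01, -3.14218426e+01, -5.29168551e-05,
        7.98274996e-03,  4.16943067e-06]), 'position': array([ 0.22150067, -0.50292578,  0.23020628]), 'tool_rot': array([ 1.99341545,  0.42161697, -1.99392177]), 'ft_force': array([0.6101217 , 0.69543911, 0.30097237]), 'torque': array([0.03427635, 0.04022812, 0.0602389 ]), 'grip_width': 0.9973347453252706}
[[-0.001  0.403 -0.915]
 [ 0.002 -0.915 -0.403]
 [-1.    -0.002 -0.   ]]
scene [1.42166655 0.47287059 1.37204157]
top [0.29268137 0.05773448 1.34813129]
```

View pics/a.png

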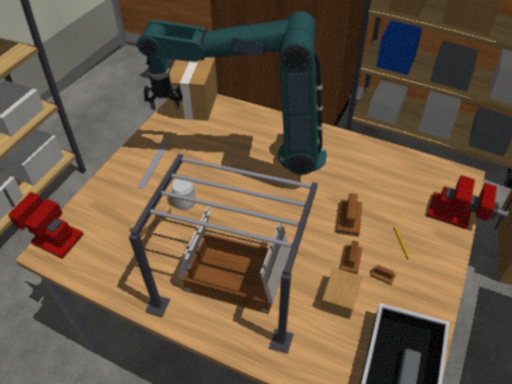

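View pics/b.png

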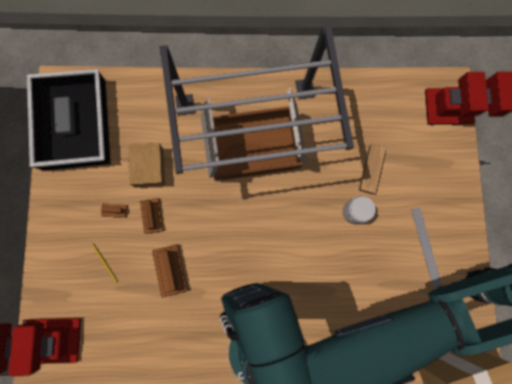

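Top view: three sander-like blocks at (170,270) large, (151,215) middle and (115,210) small. The middle one fits the description. The chest is at about (255,140), the carton (146,164), the tin (360,210) and the offcut (374,168). Next I measure them and confirm with a crop.

```bash
python3 - <<'E'
from h import *
p,d=load('top'); W=cloud('top',d)
def box(u0,u1,v0,v1,zlo,zhi,name,hue=None):
    w=W[v0:v1,u0:u1].reshape(-1,3); m=(w[:,2]>zlo)&(w[:,2]<zhi); w=w[m]
    r=cv2.minAreaRect((w[:,:2]*1000).astype(np.float32)); print(name,len(w),'c',np.round(r[0],0),'size',np.round(r[1],0),'ang',round(r[2],1),'z max',np.round(np.percentile(w[:,2],[50,98]),3))
for n,b in dict(big=(145,195,235,305),mid=(135,167,193,240),small=(98,132,198,222)).items():
    box(*b,0.008,0.12,n); box(*b,0.03 if n!='small' else .02,0.12,n+'_rib')
box(122,168,138,190,.05,.09,'carton');box(340,382,190,228,.08,.12,'tin');box(360,390,140,196,.02,.05,'offcut')
# rods
for n,(u0,u1,v0,v1) in dict(all=(155,360,40,180)).items():
    w=W[v0:v1,u0:u1].reshape(-1,3); w=w[(w[:,2]>.365)&(w[:,2]<.40)]
    r=cv2.minAreaRect((w[:,:2]*1000).astype(np.float32)); print('shelf',len(w),r, cv2.boxPoints(r).round(0).tolist())
w=W[100:190,195:310].reshape(-1,3)
m=(w[:,2]>0.0)&(w[:,2]<.018); f=w[m]; print('floor?',np.percentile(f[:,2],[10,50,90]))
h=np.histogram(w[:,2],bins=np.arange(0,.4,.01)); print(h[0])
for n,(u0,u1) in dict(L=(198,225),R=(284,306)).items():
    w=W[85:185,u0:u1].reshape(-1,3); w=w[(w[:,2]>.09)&(w[:,2]<.3)]; print(n,len(w),w.min(0).round(3),w.max(0).round(3)); t=w[w[:,2]>w[:,2].max()-.02]; print(' top',t.mean(0).round(3))
c=p[190:310,90:200]; cv2.imwrite('pics/c.png',cv2.cvtColor(cv2.resize(c,None,fx=5,fy=5,interpolation=2),cv2.COLOR_RGB2BGR))
E
```

```text
big 1299 c [243. 291.] size [115. 184.] ang 88.2 z max [0.028 0.087]
big_rib 583 c [255. 288.] size [146.  75.] ang 9.1 z max [0.082 0.087]
mid 639 c [426. 356.] size [109.  61.] ang 9.3 z max [0.021 0.064]
mid_rib 263 c [427. 355.] size [90. 25.] ang 9.9 z max [0.059 0.065]
small 317 c [452. 475.] size [79. 56.] ang 86.2 z max [0.016 0.046]
small_rib 127 c [444. 476.] size [29. 65.] ang 12.8 z max [0.041 0.047]
carton 1331 c [588. 369.] size [131. 100.] ang 4.1 z max [0.07  0.075]
tin 562 c [ 435. -314.] size [80. 79.] ang 42.2 z max [0.1   0.105]
offcut 754 c [ 576. -376.] size [ 51. 160.] ang 73.8 z max [0.035 0.04 ]
shelf 5190 ((685.281494140625, 24.848587036132812), (332.4801025390625, 439.9322509765625), 7.895778656005859) [[490.0, 220.0], [551.0, -216.0], [880.0, -170.0], [820.0, 266.0]]
floor? [0.00100963 0.00687331 0.01221253]
[3668 1250  162  142  146  157  138  517   53   38   35   46   37   41
   43   44   43   44   42   68  242   68  176   69    0    0    0    0
    0    0    0    0    0    0    0    0    0   65 1402]
L 632 [0.539 0.128 0.09 ] [0.742 0.188 0.236]
 top [0.645 0.142 0.228]
R 444 [ 0.576 -0.141  0.091] [ 0.778 -0.076  0.232]
 top [ 0.68  -0.094  0.226]
```

View pics/c.png

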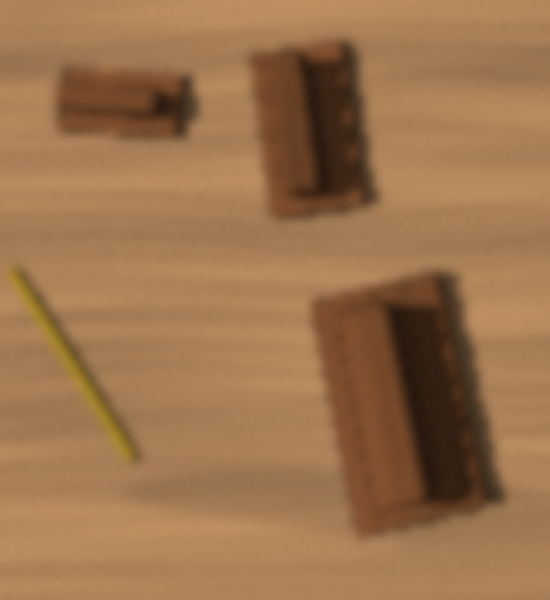

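The crop confirms it: the middle block (at 310,130 in the crop) measures 109x61 with a 90x25 rib and a height of about 62, which matches the sander. It sits at (0.427, 0.355) with yaw about 9.5°. The chest is at (0.660, 0.021) with yaw 7.9°, and both leaves stand near upright. First I swing the arm over to it.

```bash
python3 -m creep '[{"claw":-1,"dx":-0.2,"dy":-3.5,"dz":-3.2,"rx":-0.16},{"claw":-1,"dx":-0.4,"dy":-7,"dz":-6.4,"rx":-0.32},{"claw":-1,"dx":-0.7,"dy":-10.5,"dz":-9.6,"rx":-0.48},{"claw":-1,"dx":-0.9,"dy":-14,"dz":-12.8,"rx":-0.64},{"claw":-1,"dx":-1.1,"dy":-17.4,"dz":-16,"rx":-0.8},{"claw":-1,"dx":-1.3,"dy":-20.9,"dz":-19.3,"rx":-0.96},{"claw":-1,"dx":-1.6,"dy":-24.4,"dz":-22.5,"rx":-1.12},{"claw":-1,"dx":-1.8,"dy":-27.9,"dz":-25.7,"rx":-1.28},{"claw":-1,"dx":-2,"dy":-31.3,"dz":-28.9,"rx":-1.45},{"claw":-1,"dx":-2,"dy":-31.3,"dz":-28.9,"rx":-1.45}]' 40
cat >> h.py <<'E'
def T(phi,psi):
    f=np.array([np.cos(psi),np.sin(psi),0]); x=np.sin(phi)*f+np.array([0,0,-np.cos(phi)]); y=np.array([-np.sin(psi),np.cos(psi),0])
    return Rn.from_matrix(np.stack([x,y,np.cross(x,y)],1))
CH=np.array([.660,.0213,0]); CY=np.radians(7.9); RC=Rn.from_rotvec([0,0,CY])
def c2w(p): return CH+RC.apply(p)
def w2c(p): return RC.inv().apply(np.asarray(p)-CH)
E
python3 - <<'E'
from h import *
print(robot.get_obs()['joint_positions'].round(3))
psi=np.radians(9.5); f=np.array([np.cos(psi),np.sin(psi),0])
tgt=np.array([.427,.3555,0])+.014*f; 
rows(tgt+[0,0,.2],T(0,psi)); rows(tgt+[0,0,.2],T(np.radians(40),psi))
p,d=load('top');W=cloud('top',d); q=w2c(W.reshape(-1,3)); q=q[np.isfinite(q).all(1)]
m=(abs(q[:,0])<.09)&(q[:,2]>.1)&(q[:,2]<.25)
for s in(1,-1):
    w=q[m&(q[:,1]*s>.06)&(q[:,1]*s<.2)]
    for z in(.12,.16,.2,.225):
        e=w[abs(w[:,2]-z)<.012]; print(s,z,len(e),np.percentile(e[:,1],[5,50,95]).round(3) if len(e) else '')
E
```

```text
[-1.259  0.088  1.372 -0.     1.684 -0.103]
d [  3.18 -69.93 -54.76] r [-2.893 -0.003  0.   ] deg 165.7
d [  3.18 -69.93 -54.76] r [-2.73  -0.127  0.994] deg 166.6
1 0.12 47 [0.15  0.152 0.154]
1 0.16 52 [0.143 0.145 0.147]
1 0.2 180 [0.128 0.133 0.139]
1 0.225 156 [0.119 0.122 0.127]
-1 0.12 31 [-0.15  -0.147 -0.144]
-1 0.16 29 [-0.14  -0.136 -0.133]
-1 0.2 134 [-0.127 -0.114 -0.111]
-1 0.225 123 [-0.121 -0.116 -0.113]schema error: expected keys claw, dx, dy, dz, rx, ry, rz
```

```bash
python3 -m creep '[{"claw":-1,"dx":-0.2,"dy":-3.5,"dz":-3.2,"rx":-0.16,"ry":0,"rz":0},{"claw":-1,"dx":-0.4,"dy":-7,"dz":-6.4,"rx":-0.32,"ry":0,"rz":0},{"claw":-1,"dx":-0.7,"dy":-10.5,"dz":-9.6,"rx":-0.48,"ry":0,"rz":0},{"claw":-1,"dx":-0.9,"dy":-14,"dz":-12.8,"rx":-0.64,"ry":0,"rz":0},{"claw":-1,"dx":-1.1,"dy":-17.4,"dz":-16,"rx":-0.8,"ry":0,"rz":0},{"claw":-1,"dx":-1.3,"dy":-20.9,"dz":-19.3,"rx":-0.96,"ry":0,"rz":0},{"claw":-1,"dx":-1.6,"dy":-24.4,"dz":-22.5,"rx":-1.12,"ry":0,"rz":0},{"claw":-1,"dx":-1.8,"dy":-27.9,"dz":-25.7,"rx":-1.28,"ry":0,"rz":0},{"claw":-1,"dx":-2,"dy":-31.3,"dz":-28.9,"rx":-1.45,"ry":0,"rz":0},{"claw":-1,"dx":-2,"dy":-31.3,"dz":-28.9,"rx":-1.45,"ry":0,"rz":0}]' 40
python3 - <<'E'
from h import *
print(robot.get_obs()['joint_positions'].round(3))
psi=np.radians(9.5); f=np.array([np.cos(psi),np.sin(psi),0])
tgt=np.array([.427,.3555,0])+.014*f; 
rows(tgt+[0,0,.2],T(0,psi)); rows(tgt+[0,0,.2],T(np.radians(40),psi))
E
```

```text
clock: 1.35
position: [0.3603, -0.0975, 0.2508]
tool_rot: [0.987, 1.338, -0.984]
ft_force: [0.1, -0.4, 0.0]
grip_width: 1.002
[-0.418 -0.318  1.697  0.002  1.764 -0.718]
d [  5.2   21.16 -41.1 ] r [-1.436 -0.002 -0.002] deg 82.3
d [  5.2   21.16 -41.1 ] r [-1.374 -0.574  0.498] deg 90.0
```

```bash
python3 -m creep '[{"claw":-1,"dx":0.6,"dy":2.4,"dz":-4.6,"rx":-0.153,"ry":-0.064,"rz":0.055},{"claw":-1,"dx":1.2,"dy":4.7,"dz":-9.1,"rx":-0.305,"ry":-0.128,"rz":0.11},{"claw":-1,"dx":1.7,"dy":7.1,"dz":-13.7,"rx":-0.458,"ry":-0.191,"rz":0.166},{"claw":-1,"dx":2.3,"dy":9.4,"dz":-18.3,"rx":-0.611,"ry":-0.255,"rz":0.221},{"claw":-1,"dx":2.9,"dy":11.8,"dz":-22.8,"rx":-0.763,"ry":-0.319,"rz":0.277},{"claw":-1,"dx":3.5,"dy":14.1,"dz":-27.4,"rx":-0.916,"ry":-0.383,"rz":0.332},{"claw":-1,"dx":4,"dy":16.5,"dz":-32,"rx":-1.069,"ry":-0.446,"rz":0.387},{"claw":-1,"dx":4.6,"dy":18.8,"dz":-36.5,"rx":-1.221,"ry":-0.51,"rz":0.443},{"claw":-1,"dx":5.2,"dy":21.2,"dz":-41.1,"rx":-1.374,"ry":-0.574,"rz":0.498},{"claw":-1,"dx":5.2,"dy":21.2,"dz":-41.1,"rx":-1.374,"ry":-0.574,"rz":0.498}]'
python3 - <<'E'
from h import *
print(robot.get_obs()['joint_positions'].round(3))
psi=np.radians(9.5); f=np.array([np.cos(psi),np.sin(psi),0])
tgt=np.array([.427,.3555,0])+.014*f; 
for z in (.1,.03):rows(tgt+[0,0,z],T(np.radians(40),psi))
p,d=grab('top'); W=cloud('top',d)[190:240,130:170].reshape(-1,3); W=W[(W[:,2]>.05)&(W[:,2]<.07)]; print(len(W),W.mean(0))
E
```

```text
clock: 2.6
position: [0.4406, 0.3583, 0.1969]
tool_rot: [-0.076, 0.874, 0.155]
ft_force: [0.8, -0.3, -0.6]
grip_width: 1.003
[ 0.801 -0.206  1.867 -0.488  0.95  -0.758]
d [ 7.45 -0.02 -6.19] r [ 0.003 -0.004  0.002] deg 0.3
d [ 12.83  -0.   -10.67] r [ 0.003 -0.004  0.002] deg 0.3
76 [0.44313815 0.35932741 0.05966643]
```

```bash
python3 -m creep '[{"claw":-1,"dx":3,"dy":0,"dz":-2.5,"rx":0,"ry":0,"rz":0},{"claw":-1,"dx":6.5,"dy":0,"dz":-5.4,"rx":0,"ry":0,"rz":0},{"claw":-1,"dx":9.5,"dy":0,"dz":-7.9,"rx":0,"ry":0,"rz":0},{"claw":-1,"dx":12,"dy":0,"dz":-10,"rx":0,"ry":0,"rz":0},{"claw":-1,"dx":12.8,"dy":0,"dz":-10.7,"rx":0,"ry":0,"rz":0},{"claw":-1,"dx":12.8,"dy":0,"dz":-10.7,"rx":0,"ry":0,"rz":0},{"claw":1,"dx":12.8,"dy":0,"dz":-10.7,"rx":0,"ry":0,"rz":0},{"claw":1,"dx":12.8,"dy":0,"dz":-10.7,"rx":0,"ry":0,"rz":0},{"claw":1,"dx":12.8,"dy":0,"dz":-10.7,"rx":0,"ry":0,"rz":0},{"claw":1,"dx":12.8,"dy":0,"dz":-10.7,"rx":0,"ry":0,"rz":0}]' 60
python3 - <<'E'
from h import *
psi=np.radians(9.5); f=np.array([np.cos(psi),np.sin(psi),0])
tgt=np.array([.427,.3555,0])+.014*f
rows(tgt+[0,0,.16],T(np.radians(40),psi))
E
```

```text
clock: 3.9
position: [0.4412, 0.3574, 0.0321]
tool_rot: [-0.073, 0.872, 0.154]
ft_force: [-2.5, -0.2, 3.6]
grip_width: 0.275
d [-9.83  0.03  8.18] r [ 0.    -0.002  0.002] deg 0.1
```

```bash
python3 -m creep '[{"claw":1,"dx":-1.5,"dy":0,"dz":1.2,"rx":0,"ry":0,"rz":0},{"claw":1,"dx":-4,"dy":0,"dz":3.3,"rx":0,"ry":0,"rz":0},{"claw":1,"dx":-7,"dy":0,"dz":5.8,"rx":0,"ry":0,"rz":0},{"claw":1,"dx":-9.8,"dy":0,"dz":8.2,"rx":0,"ry":0,"rz":0},{"claw":1,"dx":-9.8,"dy":-5,"dz":8.2,"rx":0,"ry":0,"rz":0},{"claw":1,"dx":-9.8,"dy":-10,"dz":8.2,"rx":0,"ry":0,"rz":0},{"claw":1,"dx":-9.8,"dy":-15,"dz":8.2,"rx":0,"ry":0,"rz":0},{"claw":1,"dx":-9.8,"dy":-20,"dz":8.2,"rx":0,"ry":0,"rz":0},{"claw":1,"dx":-9.8,"dy":-25,"dz":8.2,"rx":0,"ry":0,"rz":0},{"claw":1,"dx":-9.8,"dy":-25,"dz":8.2,"rx":0,"ry":0,"rz":0}]'
python3 - <<'E'
from h import *
print(robot.get_obs()['joint_positions'].round(3), w2c(robot.get_obs()['position']))
for c in ([-.2,0,.14],[-.014,0,.135],[.024,0,.042]): rows(c2w(c),T(np.radians(40),CY))
grab('scene','d')
E
```

```text
clock: 5.15
position: [0.4817, 0.1058, 0.1581]
tool_rot: [-0.07, 0.876, 0.144]
ft_force: [0.1, 0.2, -3.8]
grip_width: 0.267
[ 0.063 -0.484  2.138  0.08   0.798 -1.699] [-0.16503659  0.10820727  0.15808468]
d [ -0.94 -10.76  -4.  ] r [ 0.014 -0.006 -0.01 ] deg 1.0
d [ 11.31 -11.08   9.99] r [ 0.014 -0.006 -0.01 ] deg 1.0
d [ 20.9  -11.12   6.98] r [ 0.014 -0.006 -0.01 ] deg 1.0
```

View pics/d.png

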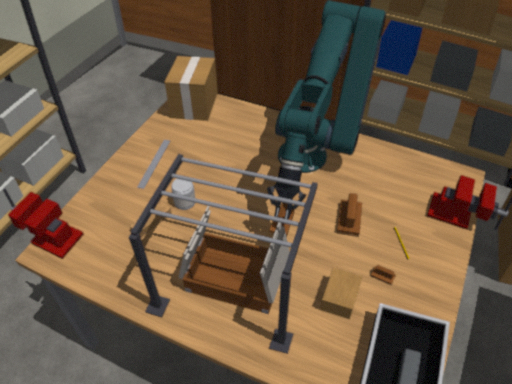

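Sander is held level below the gripper at (285,215), and the leaves at (197,235) and (275,265) are still open. Next I align it and enter under the front rod.

```bash
python3 -m creep '[{"claw":1,"dx":0.3,"dy":-4,"dz":-0.4,"rx":0.007,"ry":-0.003,"rz":-0.005},{"claw":1,"dx":0.6,"dy":-8,"dz":-0.7,"rx":0.014,"ry":-0.006,"rz":-0.01},{"claw":1,"dx":0.7,"dy":-10.8,"dz":-0.7,"rx":0.014,"ry":-0.006,"rz":-0.01},{"claw":1,"dx":2.5,"dy":-10.9,"dz":0.8,"rx":0.014,"ry":-0.006,"rz":-0.01},{"claw":1,"dx":5,"dy":-11,"dz":2.8,"rx":0.014,"ry":-0.006,"rz":-0.01},{"claw":1,"dx":7.5,"dy":-11,"dz":4.9,"rx":0.014,"ry":-0.006,"rz":-0.01},{"claw":1,"dx":10,"dy":-11.1,"dz":7,"rx":0.014,"ry":-0.006,"rz":-0.01},{"claw":1,"dx":11.8,"dy":-11.1,"dz":8.5,"rx":0.014,"ry":-0.006,"rz":-0.01},{"claw":1,"dx":12.4,"dy":-11.1,"dz":9,"rx":0.014,"ry":-0.006,"rz":-0.01},{"claw":1,"dx":12.4,"dy":-11.1,"dz":9,"rx":0.014,"ry":-0.006,"rz":-0.01}]'
python3 - <<'E'
from h import *
print(robot.get_obs()['joint_positions'].round(3), w2c(robot.get_obs()['position']))
for c in ([.01,0,.07],[.024,0,.042]): rows(c2w(c),T(np.radians(40),CY))
E
```

```text
clock: 6.45
position: [0.6447, 0.0236, 0.1186]
tool_rot: [-0.062, 0.874, 0.135]
ft_force: [-1.1, 0.2, -4.0]
grip_width: 0.272
[-0.144 -0.04   1.888  0.31   0.643 -2.045] [-0.01483393  0.00434596  0.11864464]
d [ 5.32 -0.46 -1.21] r [ 0.004 -0.003 -0.005] deg 0.4
d [ 8.37 -0.47 -1.93] r [ 0.004 -0.003 -0.005] deg 0.4
```

```bash
python3 -m creep '[{"claw":1,"dx":1.5,"dy":0,"dz":-0.4,"rx":0,"ry":0,"rz":0},{"claw":1,"dx":3.5,"dy":-0.2,"dz":-0.8,"rx":0,"ry":0,"rz":0},{"claw":1,"dx":5.3,"dy":-0.4,"dz":-1.2,"rx":0,"ry":0,"rz":0},{"claw":1,"dx":6.5,"dy":-0.4,"dz":-1.5,"rx":0,"ry":0,"rz":0},{"claw":1,"dx":7.3,"dy":-0.4,"dz":-1.7,"rx":0,"ry":0,"rz":0},{"claw":1,"dx":7.9,"dy":-0.4,"dz":-1.8,"rx":0,"ry":0,"rz":0},{"claw":1,"dx":8.2,"dy":-0.4,"dz":-1.9,"rx":0,"ry":0,"rz":0},{"claw":1,"dx":8.4,"dy":-0.4,"dz":-1.9,"rx":0,"ry":0,"rz":0},{"claw":1,"dx":8.4,"dy":-0.4,"dz":-1.9,"rx":0,"ry":0,"rz":0},{"claw":1,"dx":8.4,"dy":-0.4,"dz":-1.9,"rx":0,"ry":0,"rz":0}]'
python3 - <<'E'
from h import *
print(w2c(robot.get_obs()['position']))
E
```

```text
clock: 7.7
position: [0.6843, 0.0253, 0.0424]
tool_rot: [-0.062, 0.873, 0.135]
ft_force: [-0.4, -0.1, -3.7]
grip_width: 0.27
[0.0245855  0.00064749 0.04243393]
```

```bash
python3 -m creep '[{"claw":1,"dx":0.1,"dy":0,"dz":-0.1,"rx":0,"ry":0,"rz":0},{"claw":1,"dx":0.2,"dy":0,"dz":-0.15,"rx":0,"ry":0,"rz":0},{"claw":1,"dx":0.2,"dy":0,"dz":-0.2,"rx":0,"ry":0,"rz":0},{"claw":1,"dx":0.2,"dy":0,"dz":-0.2,"rx":0,"ry":0,"rz":0},{"claw":-0.3,"dx":0.2,"dy":0,"dz":-0.2,"rx":0,"ry":0,"rz":0},{"claw":-0.5,"dx":0.2,"dy":0,"dz":-0.2,"rx":0,"ry":0,"rz":0},{"claw":-0.5,"dx":0.2,"dy":0,"dz":-0.2,"rx":0,"ry":0,"rz":0},{"claw":-0.5,"dx":0.2,"dy":0,"dz":-0.2,"rx":0,"ry":0,"rz":0},{"claw":-0.5,"dx":0.2,"dy":0,"dz":-0.2,"rx":0,"ry":0,"rz":0},{"claw":-0.5,"dx":0.2,"dy":0,"dz":-0.2,"rx":0,"ry":0,"rz":0}]'
python3 -m creep '[{"claw":-0.5,"dx":-1,"dy":0,"dz":0,"rx":0,"ry":0,"rz":0},{"claw":-0.5,"dx":-3,"dy":0,"dz":0,"rx":0,"ry":0,"rz":0},{"claw":-0.5,"dx":-6,"dy":0,"dz":0,"rx":0,"ry":0,"rz":0},{"claw":-0.5,"dx":-9,"dy":0,"dz":0,"rx":0,"ry":0,"rz":0},{"claw":0,"dx":-12,"dy":0,"dz":0,"rx":0,"ry":0,"rz":0},{"claw":1,"dx":-15,"dy":0,"dz":0,"rx":0,"ry":0,"rz":0},{"claw":1,"dx":-18,"dy":0,"dz":0,"rx":0,"ry":0,"rz":0},{"claw":1,"dx":-21,"dy":0,"dz":0,"rx":0,"ry":0,"rz":0},{"claw":1,"dx":-24,"dy":0,"dz":0,"rx":0,"ry":0,"rz":0},{"claw":1,"dx":-24,"dy":0,"dz":0,"rx":0,"ry":0,"rz":0}]'
python3 - <<'E'
from h import *
print(robot.get_obs()['joint_positions'].round(3),w2c(robot.get_obs()['position']))
p,d=grab('top');W=cloud('top',d);c=p[40:230,140:400]
cv2.imwrite('pics/e.png',cv2.cvtColor(cv2.resize(c,None,fx=3,fy=3,interpolation=2),cv2.COLOR_RGB2BGR))
q=w2c(W.reshape(-1,3)); q=q[np.isfinite(q).all(1)]
m=(abs(q[:,0])<.085)&(abs(q[:,1])<.1)&(q[:,2]>.018)&(q[:,2]<.2)
for lo,hi in((.018,.04),(.05,.09)):
    w=q[m&(q[:,2]>lo)&(q[:,2]<hi)]; print(len(w),np.percentile(w,[2,50,98],axis=0).round(3).tolist() if len(w) else '')
E
```

```text
clock: 8.95
position: [0.684, 0.0253, 0.0396]
tool_rot: [-0.062, 0.873, 0.135]
ft_force: [0.8, -0.2, 0.2]
grip_width: 0.75
clock: 10.2
position: [0.5321, 0.0025, 0.2276]
tool_rot: [-0.064, 0.867, 0.133]
ft_force: [-0.0, 0.1, 0.3]
grip_width: 0.003
[-0.258 -0.417  1.962  0.312  0.958 -2.068] [-0.12929921 -0.00105496  0.22757403]
266 [[-0.036, -0.027, 0.021], [0.003, 0.015, 0.027], [0.063, 0.032, 0.034]]
172 [[-0.034, -0.009, 0.053], [-0.001, 0.003, 0.068], [0.053, 0.014, 0.074]]
```

View pics/e.png

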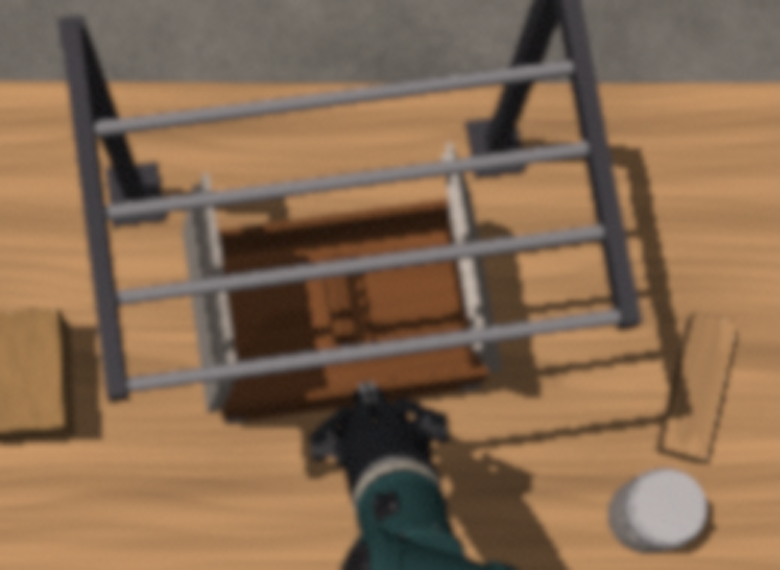

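The sander is flat on the floor (base top at about 27 mm, rib top at about 68 mm) near the chest centre, and it has been let go. The picture shows it at about (345,300), with both leaves open at (205,290) and (470,240). Next I move outside the left leaf with the fingers shut.

```bash
python3 - <<'E'
from h import *
for c in ([-.15,0.0,.22],[-.15,.2,.22],[-.08,.2,.205]): rows(c2w(c),T(np.radians(40),CY))
E
```

```text
d [-0.91  0.09 -1.91] r [ 0.005  0.001 -0.003] deg 0.3
d [-0.84 20.09 -1.82] r [ 0.005  0.001 -0.003] deg 0.3
d [ 4.81 20.05  2.57] r [ 0.005  0.001 -0.003] deg 0.3
```

```bash
python3 -m creep '[{"claw":1,"dx":-0.9,"dy":0,"dz":-1.9,"rx":0,"ry":0,"rz":0},{"claw":1,"dx":-0.9,"dy":4,"dz":-1.9,"rx":0,"ry":0,"rz":0},{"claw":1,"dx":-0.9,"dy":8,"dz":-1.9,"rx":0,"ry":0,"rz":0},{"claw":1,"dx":-0.8,"dy":12,"dz":-1.8,"rx":0,"ry":0,"rz":0},{"claw":1,"dx":-0.8,"dy":16,"dz":-1.8,"rx":0,"ry":0,"rz":0},{"claw":1,"dx":-0.8,"dy":20,"dz":-1.8,"rx":0,"ry":0,"rz":0},{"claw":1,"dx":-0.8,"dy":20,"dz":-1.8,"rx":0,"ry":0,"rz":0},{"claw":1,"dx":2,"dy":20,"dz":0.4,"rx":0,"ry":0,"rz":0},{"claw":1,"dx":4.8,"dy":20,"dz":2.6,"rx":0,"ry":0,"rz":0},{"claw":1,"dx":4.8,"dy":20,"dz":2.6,"rx":0,"ry":0,"rz":0}]'
python3 - <<'E'
from h import *
print(robot.get_obs()['joint_positions'].round(3),w2c(robot.get_obs()['position']))
for y,z in((141,202),(106,191),(86,178),(68,161),(54,142),(45,119.5),(39.5,96),(39.5,90)): rows(c2w([-.08,y/1000,z/1000]),T(np.radians(40),CY))
E
```

```text
clock: 11.5
position: [0.5544, 0.2065, 0.202]
tool_rot: [-0.064, 0.875, 0.131]
ft_force: [-0.7, 0.3, 0.5]
grip_width: 0.003
[ 0.326 -0.233  1.879 -0.164  0.817 -1.317] [-0.07916489  0.19794484  0.20195677]
d [-0.06 -5.69 -0.08] r [ 0.004 -0.004 -0.001] deg 0.3
d [ 0.78 -9.19 -0.8 ] r [ 0.004 -0.004 -0.001] deg 0.3
d [  1.78 -11.19  -1.64] r [ 0.004 -0.004 -0.001] deg 0.3
d [  3.08 -12.99  -2.73] r [ 0.004 -0.004 -0.001] deg 0.3
d [  4.54 -14.38  -3.96] r [ 0.004 -0.004 -0.001] deg 0.3
d [  6.27 -15.28  -5.4 ] r [ 0.004 -0.004 -0.001] deg 0.3
d [  8.08 -15.82  -6.9 ] r [ 0.004 -0.004 -0.001] deg 0.3
d [  8.54 -15.82  -7.29] r [ 0.004 -0.004 -0.001] deg 0.3
```

```bash
python3 -m creep '[{"claw":1,"dx":0,"dy":-3,"dz":0,"rx":0,"ry":0,"rz":0},{"claw":1,"dx":0,"dy":-5.7,"dz":-0.1,"rx":0,"ry":0,"rz":0},{"claw":1,"dx":0.4,"dy":-7.5,"dz":-0.5,"rx":0,"ry":0,"rz":0},{"claw":1,"dx":0.8,"dy":-9.2,"dz":-0.8,"rx":0,"ry":0,"rz":0},{"claw":1,"dx":1.3,"dy":-10.2,"dz":-1.2,"rx":0,"ry":0,"rz":0},{"claw":1,"dx":1.8,"dy":-11.2,"dz":-1.6,"rx":0,"ry":0,"rz":0},{"claw":1,"dx":2.4,"dy":-12.1,"dz":-2.2,"rx":0,"ry":0,"rz":0},{"claw":1,"dx":3.1,"dy":-13,"dz":-2.7,"rx":0,"ry":0,"rz":0},{"claw":1,"dx":3.8,"dy":-13.7,"dz":-3.3,"rx":0,"ry":0,"rz":0},{"claw":1,"dx":4.5,"dy":-14.4,"dz":-4,"rx":0,"ry":0,"rz":0}]'
python3 - <<'E'
from h import *
print(robot.get_obs()['joint_positions'].round(3),w2c(robot.get_obs()['position']))
for y,z in((45,119.5),(39.5,96),(39.5,90)): rows(c2w([-.08,y/1000,z/1000]),T(np.radians(40),CY))
E
```

```text
clock: 12.75
position: [0.5735, 0.0628, 0.143]
tool_rot: [-0.064, 0.872, 0.131]
ft_force: [2.2, 1.5, 3.3]
grip_width: -0.007
[-0.061 -0.239  2.007  0.2    0.696 -1.882] [-0.07994475  0.05296879  0.14303638]
d [ 1.8  -0.79 -1.52] r [ 0.004 -0.001  0.   ] deg 0.2
d [ 3.6  -1.34 -3.03] r [ 0.004 -0.001  0.   ] deg 0.2
d [ 4.06 -1.33 -3.41] r [ 0.004 -0.001  0.   ] deg 0.2
```

Contact force is about 4 N, as expected. I continue to fully shut.

```bash
python3 -m creep '[{"claw":1,"dx":0.9,"dy":-0.4,"dz":-0.8,"rx":0,"ry":0,"rz":0},{"claw":1,"dx":1.8,"dy":-0.8,"dz":-1.5,"rx":0,"ry":0,"rz":0},{"claw":1,"dx":2.7,"dy":-1.1,"dz":-2.3,"rx":0,"ry":0,"rz":0},{"claw":1,"dx":3.3,"dy":-1.3,"dz":-2.8,"rx":0,"ry":0,"rz":0},{"claw":1,"dx":3.6,"dy":-1.3,"dz":-3,"rx":0,"ry":0,"rz":0},{"claw":1,"dx":3.8,"dy":-1.3,"dz":-3.2,"rx":0,"ry":0,"rz":0},{"claw":1,"dx":3.9,"dy":-1.3,"dz":-3.3,"rx":0,"ry":0,"rz":0},{"claw":1,"dx":4.0,"dy":-1.3,"dz":-3.35,"rx":0,"ry":0,"rz":0},{"claw":1,"dx":4.0,"dy":-1.3,"dz":-3.35,"rx":0,"ry":0,"rz":0},{"claw":1,"dx":4.0,"dy":-1.3,"dz":-3.35,"rx":0,"ry":0,"rz":0}]'
python3 - <<'E'
from h import *
print(w2c(robot.get_obs()['position']))
E
```

```text
clock: 14.0
position: [0.5766, 0.0501, 0.0939]
tool_rot: [-0.064, 0.867, 0.131]
ft_force: [-7.9, -1.3, 12.4]
grip_width: -0.001
[-0.07867241  0.03997503  0.09389053]
```

```bash
python3 -m creep '[{"claw":1,"dx":0.2,"dy":0,"dz":-0.2,"rx":0,"ry":0,"rz":0},{"claw":1,"dx":0.3,"dy":0,"dz":-0.3,"rx":0,"ry":0,"rz":0},{"claw":1,"dx":0.3,"dy":0,"dz":-0.3,"rx":0,"ry":0,"rz":0},{"claw":1,"dx":0.3,"dy":0,"dz":-0.3,"rx":0,"ry":0,"rz":0},{"claw":1,"dx":0,"dy":0,"dz":0,"rx":0,"ry":0,"rz":0},{"claw":1,"dx":-3,"dy":0,"dz":0,"rx":0,"ry":0,"rz":0},{"claw":1,"dx":-6,"dy":0,"dz":0,"rx":0,"ry":0,"rz":0},{"claw":1,"dx":-10,"dy":0,"dz":0,"rx":0,"ry":0,"rz":0},{"claw":1,"dx":-14,"dy":0,"dz":0,"rx":0,"ry":0,"rz":0},{"claw":1,"dx":-15,"dy":0,"dz":0,"rx":0,"ry":0,"rz":0}]'
python3 - <<'E'
from h import *
print(robot.get_obs()['joint_positions'].round(3),w2c(robot.get_obs()['position']))
p,d=grab('top');W=cloud('top',d); c=p[60:220,150:380]
cv2.imwrite('pics/f.png',cv2.cvtColor(cv2.resize(c,None,fx=3,fy=3,interpolation=2),cv2.COLOR_RGB2BGR))
q=w2c(W.reshape(-1,3)); q=q[np.isfinite(q).all(1)]
m=(abs(q[:,0])<.09)&(q[:,2]>.06)&(q[:,2]<.13)
for y in(.13,.1,.07,.04,.02,0,-.02):
    w=q[m&(abs(q[:,1]-y)<.008)]; print(y,len(w),np.median(w[:,2]).round(4) if len(w) else '')
for z in (.12,.16,.2,.225):
    w=q[(abs(q[:,0])<.09)&(q[:,1]<-.06)&(q[:,1]>-.2)&(abs(q[:,2]-z)<.01)];print(z,np.percentile(w[:,1],[5,50,95]))
T2=Rn.from_matrix(T(np.radians(40),CY).as_matrix()@np.diag([1,-1,-1]))
rows(c2w([-.2,-.1,.26]),T2);rows(c2w([-.2,-.1,.26]),T(np.radians(40),CY))
E
```

```text
clock: 15.25
position: [0.4803, 0.0369, 0.2102]
tool_rot: [-0.065, 0.864, 0.131]
ft_force: [0.8, -0.1, 0.7]
grip_width: -0.003
[-0.18  -0.559  2.08   0.249  0.956 -1.967] [-0.17586731  0.04016339  0.21024986]
0.13 230 0.0888
0.1 232 0.0897
0.07 225 0.0894
0.04 224 0.0889
0.02 219 0.0893
0 221 0.0813
-0.02 2 0.0747
0.12 [-0.14922393 -0.14655346 -0.14419   ]
0.16 [-0.13964454 -0.13633211 -0.13328236]
0.2 [-0.12732521 -0.11439212 -0.11087575]
0.225 [-0.12049965 -0.11625843 -0.1128683 ]
d [ -5.36 -14.02   1.32] r [-3.136e+00 -1.000e-03  9.000e-03] deg 179.7
d [ -5.36 -14.02   1.32] r [0.005 0.006 0.   ] deg 0.5
```

View pics/f.png

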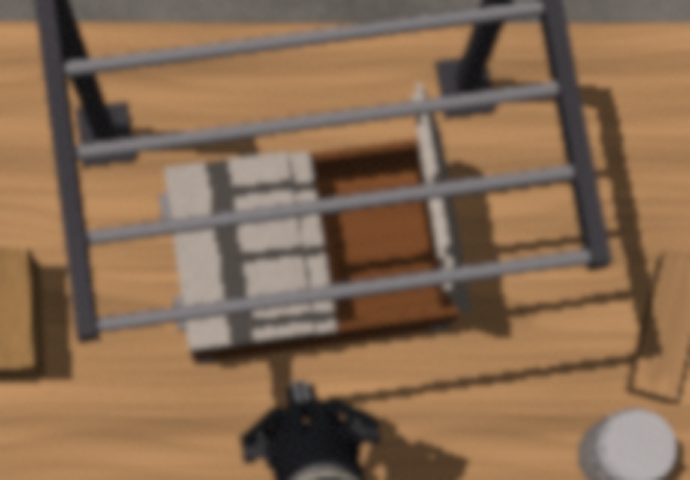

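The left leaf is shut flat: its top reads 0.089 across, with the tongue at 0.081. The right leaf is still open, at (435,190) in the picture. I roll the tool half a turn so that j6 stays in range on the right side.

```bash
python3 -m creep '[{"claw":1,"dx":0,"dy":-1,"dz":0,"rx":0.17,"ry":0,"rz":0},{"claw":1,"dx":0,"dy":-2,"dz":0,"rx":0.34,"ry":0,"rz":0},{"claw":1,"dx":0,"dy":-3,"dz":0,"rx":0.51,"ry":0,"rz":0},{"claw":1,"dx":0,"dy":-4,"dz":0,"rx":0.68,"ry":0,"rz":0},{"claw":1,"dx":0,"dy":-5,"dz":0,"rx":0.85,"ry":0,"rz":0},{"claw":1,"dx":0,"dy":-6,"dz":0,"rx":1.02,"ry":0,"rz":0},{"claw":1,"dx":0,"dy":-7,"dz":0,"rx":1.19,"ry":0,"rz":0},{"claw":1,"dx":0,"dy":-8,"dz":0,"rx":1.36,"ry":0,"rz":0},{"claw":1,"dx":0,"dy":-9,"dz":0,"rx":1.53,"ry":0,"rz":0},{"claw":1,"dx":0,"dy":-10,"dz":0,"rx":1.6,"ry":0,"rz":0}]'
cat >> h.py <<'E'
T2=Rn.from_matrix(T(np.radians(40),CY).as_matrix()@np.diag([1,-1,-1]))
E
python3 - <<'E'
from h import *
print(robot.get_obs()['joint_positions'].round(3),w2c(robot.get_obs()['position']))
rows(c2w([-.175,-.2,.22]),T2)
E
```

```text
clock: 16.55
position: [0.4941, -0.062, 0.2073]
tool_rot: [1.428, 0.769, -0.585]
ft_force: [0.0, -0.5, -0.8]
grip_width: 0.003
[-0.498 -0.474  2.036  0.463  1.035 -0.735] [-0.17579231 -0.0597242   0.20731713]
d [-0.95  1.28 13.99] r [ 1.542 -0.003  0.   ] deg 88.4
```

```bash
python3 -m creep '[{"claw":1,"dx":-0.1,"dy":0.1,"dz":1.5,"rx":0.17,"ry":0,"rz":0},{"claw":1,"dx":-0.2,"dy":0.3,"dz":3.1,"rx":0.34,"ry":0,"rz":0},{"claw":1,"dx":-0.3,"dy":0.4,"dz":4.6,"rx":0.51,"ry":0,"rz":0},{"claw":1,"dx":-0.4,"dy":0.6,"dz":6.2,"rx":0.68,"ry":0,"rz":0},{"claw":1,"dx":-0.5,"dy":0.7,"dz":7.7,"rx":0.85,"ry":0,"rz":0},{"claw":1,"dx":-0.6,"dy":0.9,"dz":9.3,"rx":1.02,"ry":0,"rz":0},{"claw":1,"dx":-0.8,"dy":1,"dz":10.8,"rx":1.19,"ry":0,"rz":0},{"claw":1,"dx":-0.9,"dy":1.2,"dz":12.4,"rx":1.36,"ry":0,"rz":0},{"claw":1,"dx":-0.9,"dy":1.3,"dz":14,"rx":1.54,"ry":0,"rz":0},{"claw":1,"dx":-0.9,"dy":1.3,"dz":14,"rx":1.54,"ry":0,"rz":0}]'
python3 - <<'E'
from h import *
print(robot.get_obs()['joint_positions'].round(3),w2c(robot.get_obs()['position']))
for y,z in((200,205),(141,202),(106,191),(86,178)): rows(c2w([-.08,-y/1000,z/1000]),T2)
E
```

```text
clock: 17.8
position: [0.5145, -0.2012, 0.2168]
tool_rot: [2.789, 0.199, -1.303]
ft_force: [0.9, 0.6, 0.6]
grip_width: 0.001
[-0.791 -0.257  1.868  0.603  1.147  0.494] [-0.17472677 -0.20038654  0.21683575]
d [ 6.99 -0.   -6.51] r [0.001 0.002 0.005] deg 0.3
d [ 7.24 -5.9  -6.32] r [0.001 0.002 0.005] deg 0.3
d [ 8.1  -9.4  -5.61] r [0.001 0.002 0.005] deg 0.3
d [  9.11 -11.39  -4.78] r [0.001 0.002 0.005] deg 0.3
```

```bash
python3 -m creep '[{"claw":1,"dx":3.5,"dy":0,"dz":-3.3,"rx":0,"ry":0,"rz":0},{"claw":1,"dx":7,"dy":0,"dz":-6.5,"rx":0,"ry":0,"rz":0},{"claw":1,"dx":7,"dy":-1,"dz":-6.5,"rx":0,"ry":0,"rz":0},{"claw":1,"dx":7.1,"dy":-3.5,"dz":-6.4,"rx":0,"ry":0,"rz":0},{"claw":1,"dx":7.2,"dy":-5.9,"dz":-6.3,"rx":0,"ry":0,"rz":0},{"claw":1,"dx":7.6,"dy":-7.6,"dz":-6,"rx":0,"ry":0,"rz":0},{"claw":1,"dx":8.1,"dy":-9.4,"dz":-5.6,"rx":0,"ry":0,"rz":0},{"claw":1,"dx":8.6,"dy":-10.4,"dz":-5.2,"rx":0,"ry":0,"rz":0},{"claw":1,"dx":9.1,"dy":-11.4,"dz":-4.8,"rx":0,"ry":0,"rz":0},{"claw":1,"dx":9.1,"dy":-11.4,"dz":-4.8,"rx":0,"ry":0,"rz":0}]'
python3 - <<'E'
from h import *
print(robot.get_obs()['joint_positions'].round(3),w2c(robot.get_obs()['position']))
for y,z in((68,161),(54,142),(45,119.5),(39.5,96),(39.5,90)): rows(c2w([-.08,-y/1000,z/1000]),T2)
E
```

```text
clock: 19.05
position: [0.5922, -0.0735, 0.177]
tool_rot: [2.788, 0.203, -1.306]
ft_force: [0.7, 0.2, -0.2]
grip_width: 0.007
[-0.405 -0.192  1.897  0.455  0.873  0.83 ] [-0.08021612 -0.08458321  0.1769971 ]
d [ 1.25 -1.65  1.01] r [0.001 0.003 0.007] deg 0.4
d [ 2.72 -3.04  2.22] r [0.001 0.003 0.007] deg 0.4
d [ 4.46 -3.93  3.66] r [0.001 0.003 0.007] deg 0.4
d [ 6.27 -4.47  5.17] r [0.001 0.003 0.007] deg 0.4
d [ 6.73 -4.47  5.55] r [0.001 0.003 0.007] deg 0.4
```

```bash
python3 - <<'E'
from h import *
p,d=grab('top');W=cloud('top',d); c=p[60:220,150:380]
cv2.imwrite('pics/g.png',cv2.cvtColor(cv2.resize(c,None,fx=3,fy=3,interpolation=2),cv2.COLOR_RGB2BGR))
q=w2c(W.reshape(-1,3)); q=q[np.isfinite(q).all(1)]
for z in (.1,.12,.14,.16,.18,.2,.225):
    w=q[(q[:,0]<.09)&(q[:,0]>-.03)&(q[:,1]<-.02)&(q[:,1]>-.2)&(abs(q[:,2]-z)<.01)];print(z,len(w),np.percentile(w[:,1],[5,50,95]) if len(w) else '')
E
```

```text
0.1 141 [-0.14858202 -0.13990664 -0.13191758]
0.12 145 [-0.13045998 -0.12192926 -0.11316726]
0.14 145 [-0.11253641 -0.10421609 -0.09613472]
0.16 156 [-0.09549894 -0.08686152 -0.0784464 ]
0.18 171 [-0.07844181 -0.06922806 -0.06104447]
0.2 119 [-0.05972448 -0.05344122 -0.04838979]
0.225 0
```

View pics/g.png

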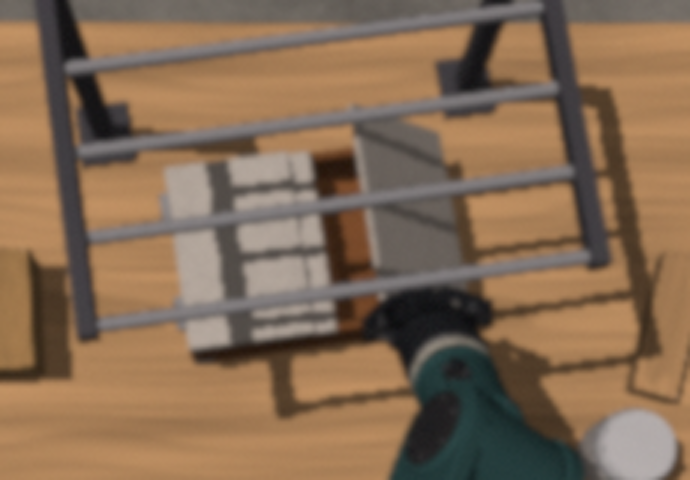

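The right leaf (400,200) is following and now stands at about 0.85 rad. I continue pushing it to shut.

```bash
python3 -m creep '[{"claw":1,"dx":1.2,"dy":-1.6,"dz":1,"rx":0,"ry":0,"rz":0},{"claw":1,"dx":2.7,"dy":-3,"dz":2.2,"rx":0,"ry":0,"rz":0},{"claw":1,"dx":3.6,"dy":-3.5,"dz":2.9,"rx":0,"ry":0,"rz":0},{"claw":1,"dx":4.5,"dy":-3.9,"dz":3.7,"rx":0,"ry":0,"rz":0},{"claw":1,"dx":5.4,"dy":-4.2,"dz":4.4,"rx":0,"ry":0,"rz":0},{"claw":1,"dx":6.2,"dy":-4.5,"dz":5.1,"rx":0,"ry":0,"rz":0},{"claw":1,"dx":6.5,"dy":-4.5,"dz":5.4,"rx":0,"ry":0,"rz":0},{"claw":1,"dx":6.7,"dy":-4.5,"dz":5.5,"rx":0,"ry":0,"rz":0},{"claw":1,"dx":6.9,"dy":-4.5,"dz":5.7,"rx":0,"ry":0,"rz":0},{"claw":1,"dx":6.9,"dy":-4.5,"dz":5.7,"rx":0,"ry":0,"rz":0}]'
python3 - <<'E'
from h import *
print(w2c(robot.get_obs()['position']))
E
```

```text
clock: 20.35
position: [0.5885, -0.0293, 0.0936]
tool_rot: [2.792, 0.201, -1.294]
ft_force: [-17.5, 2.0, 23.5]
grip_width: -0.002
[-0.07780658 -0.04026266  0.093605  ]
```

Firm contact at the same height as before. I retreat and check.

```bash
python3 -m creep '[{"claw":1,"dx":0.1,"dy":0,"dz":0.1,"rx":0,"ry":0,"rz":0},{"claw":1,"dx":0,"dy":0,"dz":0,"rx":0,"ry":0,"rz":0},{"claw":1,"dx":-1,"dy":0,"dz":0,"rx":0,"ry":0,"rz":0},{"claw":1,"dx":-3,"dy":0,"dz":0,"rx":0,"ry":0,"rz":0},{"claw":1,"dx":-6,"dy":0,"dz":0,"rx":0,"ry":0,"rz":0},{"claw":1,"dx":-9,"dy":0,"dz":0,"rx":0,"ry":0,"rz":0},{"claw":1,"dx":-12,"dy":0,"dz":0,"rx":0,"ry":0,"rz":0},{"claw":1,"dx":-15,"dy":0,"dz":0,"rx":0,"ry":0,"rz":0},{"claw":1,"dx":-15,"dy":0,"dz":0,"rx":0,"ry":0,"rz":0},{"claw":1,"dx":-15,"dy":0,"dz":0,"rx":0,"ry":0,"rz":0}]'
python3 - <<'E'
from h import *
o=robot.get_obs();print(w2c(o['position']),o['ft_force'])
p,d=grab('top');W=cloud('top',d); c=p[60:240,100:400]
cv2.imwrite('pics/i.png',cv2.cvtColor(cv2.resize(c,None,fx=2.6,fy=2.6,interpolation=2),cv2.COLOR_RGB2BGR))
q=w2c(W.reshape(-1,3)); q=q[np.isfinite(q).all(1)]
m=(abs(q[:,0])<.09)&(q[:,2]>.06)&(q[:,2]<.13)
for y in(.13,.1,.07,.04,.02,0,-.02,-.04,-.07,-.1,-.13):
    w=q[m&(abs(q[:,1]-y)<.007)]; print(y,len(w),np.median(w[:,2]).round(4) if len(w) else '')
def box(u0,u1,v0,v1,zlo,zhi,n):
    w=W[v0:v1,u0:u1].reshape(-1,3); w=w[(w[:,2]>zlo)&(w[:,2]<zhi)]; r=cv2.minAreaRect((w[:,:2]*1000).astype(np.float32)); print(n,np.round(r[0]))
box(122,168,138,190,.05,.09,'carton');box(340,382,190,228,.08,.12,'tin');box(360,390,140,196,.02,.05,'offcut')
E
```

```text
clock: 21.6
position: [0.4919, -0.0433, 0.2062]
tool_rot: [2.791, 0.201, -1.298]
ft_force: [0.5, 0.8, 0.2]
grip_width: -0.001
[-0.17533951 -0.04090688  0.2062333 ] [0.54900375 0.81778362 0.2035603 ]
0.13 200 0.0892
0.1 194 0.0893
0.07 197 0.089
0.04 196 0.0895
0.02 196 0.089
0 195 0.089
-0.02 193 0.0896
-0.04 193 0.0893
-0.07 193 0.0896
-0.1 193 0.0893
-0.13 190 0.089
carton [588. 369.]
tin [ 435. -314.]
offcut [ 577. -376.]
```

View pics/i.png

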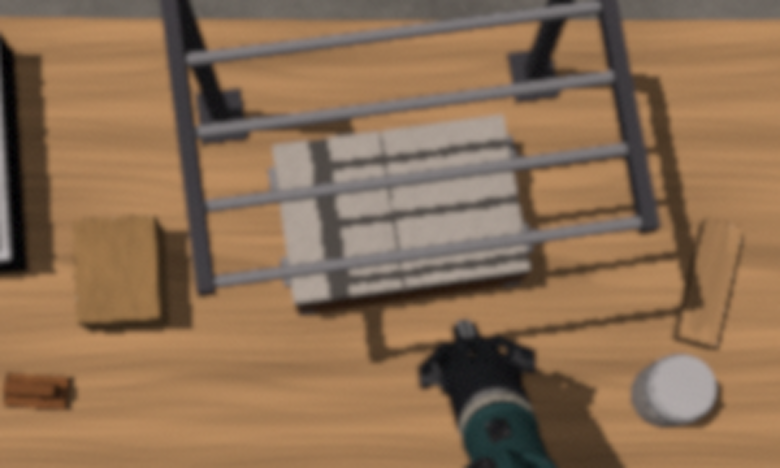

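The picture shows both leaves flat with the lap at (390,200). The gripper stands clear at (465,330), and the bystanders have not moved. I hand the job in.

```bash
python3 -c "
from bench import robot; print(robot.close_job())"
```

```text
the job is handed in; nothing more can be done
None
```

I put the middle-sized sanding block in the chest and let go of it. Then I shut the rebated (left) leaf first and the flanged (right) leaf last, and handed the job in at about 21.7 s.

What the last checks showed:
- **Sander:** measured while the chest was still open, it was flat on the floor and near the centre. Its base top was about 27 mm and its rib top about 68 mm above the bench. I could not see it again once the leaves were shut.
- **Leaves:** with only the rebated leaf down, its board read 89 mm and its tongue 81 mm, while the flanged leaf still stood open. With both shut, the top read 89.0 to 89.6 mm all the way across, so the flange laps over the rebate.
- **Bystanders:** the tin, carton and offcut are within 1 mm of where they started.
- **Robot:** the gripper is clear of everything, with wrist force around 1 N.

One call was refused for missing keys before anything moved. No other check failed or disagreed.

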